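# Open the coffee chest and bolt its lid open

### The arm

A 7-joint arm with a two-finger parallel gripper is mounted at the origin on the work surface. World frame = base frame: x ahead of the robot, y to its left, z up, the work surface at z = 0. Lengths are in mm, angles in rad, forces in N, time in s.
With the tool pointing down it reaches from about 425 to 950 mm from the base axis. Payload 4.7 kg.
Tool frame: the origin (TCP) lies midway between the tips of the shut fingers; the grasp point (between the pads) lies pinch_z behind it (pinch_z is the distance from the TCP to the grasp point, in mm); z points along the fingers, y is the line along which they close (so a half turn about z gives the same grasp; the last joint's range is limited). The gripper opens to 85 mm and grips with 20 to 120 N. Pads are 22 mm wide; open, the fingers measure 114 mm over their backs; the gripper's body (76 mm by 85 mm) begins 54 mm behind the grasp point. The pads swing forward as they close: fully open they stand 13 mm farther back than shut.
Start: joints at [-0.029, 0.469, -0.049, 1.532, 0.024, 1.141, -0.082], TCP at [675.017, 0.046, 231.335] pointing down, gripper open.
Joint ranges: [-2.59, 2.59], [-0.33, 1.99], [-1.39, 1.29], [0.1, 2.45], [-1.04, 4.18], [0.21, 1.99], [-2.66, 2.66]. Speed limits (rad/s): [2.57, 2.57, 3.14, 3.14, 3.14, 3.14, 3.14].

### API

Orientations are given as a unit quaternion [w, x, y, z].
In Python, from bench import observe, grab_frame, camera_info, job_done, pinch_z gives the robot as it stands.
- The arm moves only by the tool move_arm, never from a script. Its argument "rows" is a list of rows, each an object with "travel": the shift along the world's x, y, z in cm, a list of three; "rot": the turn, a rotation vector about the world's x, y, z in rad, a list of three. A call has 1 to 8 rows; each row is the pose to reach, as a shift and turn from the pose commanded when the call began; what a row does not reach only later rows make up. A row lasts 1/8 s, in which the tool goes at most 62.5 mm and 10.7 degrees, less where a joint would pass 70% of its speed; a pose out of reach is approached as far as the arm can. A call with a gripper value outside its range is refused whole. "grip" is the finger opening in cm, from 0 to 8.54, set as the call begins (left out, the last holds). The fingers move at their own pace and stop on an object; "force" is the grip in N (left out, the last holds). Time passes only in rows, so rows that repeat a pose let the fingers close. It gives the time, the measured TCP pose, the force, the opening and the grip force at its end, in the units of the state.
- observe(): the state, without advancing time (a new reading comes with each control period).
- grab_frame(name): name is "scene" or "side" or "wrist"; returns the picture (384x512x3 uint8, red, green, blue); there is no depth.
- camera_info(name): a dict with "intrinsics" (3x3 intrinsics, pixels), "dist" ([k1, k2, p1, p2, k3] as OpenCV has them; the pictures are not rectified), "origin" and "orientation" of the camera in the world. Camera axes: x right, y up, looking along -z (the intrinsics and any distortion apply to the point x, -y, -z); pixel columns grow to the right and rows downward; lengths in mm; the calibration is good to about 2 mm. A picture is of the moment at which its call begins: read the wrist's pose just before it. camera_info takes no time and is no camera call; for the wrist camera it gives the pose at the moment of the call.
- job_done(): hands the job in; it is judged then, once.
The state is a dict: "t": time; "joints": joint angles; "qvel": joint speeds; "tau": joint torques, N m; "eef_pos": TCP position; "orientation": TCP orientation; "ft_force": force on the tool from outside, world axes, zero at the start; "ft_torque": the same for the moment, N m; "gripper_width": opening from 0.0 (shut) to 1.0 (fully open); "grip_force": force on a finger pad.
Only numpy, scipy, OpenCV 4.12 (cv2) and the standard library are available. Lean on these libraries where they do the work, as an engineer would, in place of code of your own. Each camera call takes 0.05 s, during which the arm holds its last target. There are 200 camera calls.

### The job

Lift the lid of the wooden coffee chest by its brass pull tab until it leans back on its stop, and only then slide the bolt with the white handle fully home through the brass keeper on the lid, so the lid cannot fall. Leave the cups, sugar bowl and all the other tableware standing where they are.

Things in the scene. Friction and masses are not known exactly. Their poses are not given: they have to be found in the camera images.
- chest: Wooden coffee chest, fixed, 160 deep (x) x 370 wide (y) x 100 mm high. Origin: centre of its underside; x from its front (robot side) to its back, y to its left, z up. Its left part (y -50 to 185 mm) is a box closed by the lid; its right part (y -185 to -55) is a solid deck, top at z 100, with the bolt and above it a small cup shelf on two posts at the back.
- lid (a joint): Lid angle in rad: 0 closed, 1.75 open on its stop (leaning back past upright). About 0.45 kg, swings freely: falls shut below 1.57, sinks gently onto the stop above that. Lid 160 mm deep, 235 wide, 12 thick, hinged along its back edge.
- lid_pull (a point): Grip point on the brass pull tab at the middle of the lid's front edge. Tab sticks out 46 mm, 24 wide (y), 12 thick; point 30 mm out, mid-thickness, 190 mm from the hinge line, 106 mm above the table when closed. Pinch it across its width from above and carry it round the hinge, tool vertical. Lid's axes: x towards the hinge, y along it, z out of its upper face.
- lid_hinge (a point): Middle of the hinge line, at the lid's back lower edge: chest frame (80, 67.5, 100) mm. The hinge line runs along chest y; opening carries the tab up and back. Axes are the lid's.
- bolt (a joint): Bolt travel in m along chest +y (left, towards the lid): 0 drawn back, 0.045 fully home on its end stop; starts at 0 to 0.008, stays where left, about 2.5 N friction. Brass rod 12 mm thick, axis at chest x 45, z 130 mm, in two steel brackets whose tops are at z 140 mm.
- bolt_grip (a point): Grip point on the bolt's white round handle (16 mm thick, 34 long) on a stem that leans 35 degrees from vertical towards the chest's front. On the handle's axis, 45 mm from the rod axis, 13 mm below the handle's end; chest frame (19, -145 + travel, 167) mm. Chest's axes. Pinch it across chest y.
- cup_a: Small white cup, 50 mm wide and 50 high, standing on the shelf. Origin under its centre.
- cup_b: As cup_a, beside it on the shelf.
- sugar_bowl: Small blue open bowl, 56 mm wide, 42 high, standing on the chest's deck in front of the bolt, about 45 mm in front of the chest's middle. Origin under its centre.
- coffee_pot: Steel coffee pot, 108 mm wide, 181 high with a white knob and white side handle reaching 92 mm from its axis, standing on the table to the side of the chest. Origin under its centre.
- saucers: Stack of four saucers in one piece, 124 mm wide, 24 high, on the table. Origin under its centre.
- coffee_jar: Jar, 72 mm wide, 110 high, on the table. Origin under its centre.
- mug: White mug, 76 mm wide, 85 high, on the table. Origin under its centre.
- spoon: Steel spoon, 140 mm long, lying on the table. Origin near its middle, x along it.
- shelf_lip (a point): Middle of the lower front edge of the cup shelf, chest frame (27, -121.5, 247) mm; shelf 70 deep (to the back) x 127 wide, 12 thick; an upright lip on this edge rises to z 295 mm. It leaves no room for a vertical gripper over the bolt handle: come in under it from the front, fingers pointing down and to the back, tool leaning 35 to 45 degrees.
- keeper (a point): Centre of the 16 mm hole in the brass keeper plate (6 mm thick) under the lid's right edge near the hinge. Inside the box while the lid is closed; with the lid on its stop it lies at chest (45, -38, 130) mm in line with the rod, which enters it after about 20 mm of travel. Lid's axes.

How it is judged:
By the outcome, as a careful person would: the job done as asked, in the order asked, and still so for the second after the job is handed in, with the robot touching nothing.
It also fails if it takes over 59 s, if anything falls off the work surface, if the arm or the gripper's body presses on something with over 40 N, if the wrist force passes 120 N, or if a joint passes its speed limit or range.

## Working session

There is one attempt and no reset: what is moved stays moved. The work goes in short steps, Python scripts to look and compute and a tool call to move; the robot and the scene stay as the last step left them, time stands still between calls to the robot, and variables do not carry over. Pictures are saved under pics/ and viewed, at most 10 in all, crops included, and the job is handed in when it is done.

Besides the shell and the picture viewer there is one more tool, called after ">>>" in YAML: its name, and indented under it one key for each argument. move_arm: Moves the arm, as the interface text tells. Its arguments: {"type":"object","properties":{"rows":{"type":"array"},"grip":{"type":"number"},"force":{"type":"number"}},"required":["rows"]}

```bash
mkdir -p pics
python3 - <<'E'
from bench import *
import cv2
for n in("scene","side"):
    cv2.imwrite(f"pics/{n}0.png",cv2.resize(grab_frame(n)[:,:,::-1],(800,600),interpolation=cv2.INTER_CUBIC))
    print(n,camera_info(n))
s=observe();print(s,pinch_z() if callable(pinch_z) else pinch_z)
E
```

```text
scene {'intrinsics': array([[448.23431413,   0.        , 259.81707456],
       [  0.        , 448.23431413, 187.98079683],
       [  0.        ,   0.        ,   1.        ]]), 'dist': array([-0.13852128,  0.        ,  0.        ,  0.        ,  0.        ]), 'origin': array([ 922.37000875, -721.07430614, 1267.97517818]), 'orientation': array([0.90776505, 0.31650373, 0.08605484, 0.2615006 ])}
side {'intrinsics': array([[424.3083175 ,   0.        , 250.51926617],
       [  0.        , 424.3083175 , 192.41720632],
       [  0.        ,   0.        ,   1.        ]]), 'dist': array([-0.10254003,  0.        ,  0.        ,  0.        ,  0.        ]), 'origin': array([ 180.25523137, -866.59721748, 1285.25650772]), 'orientation': array([ 0.92673628,  0.33202954, -0.05761491, -0.16612274])}
{'t': 0.1, 'joints': array([-0.02889323,  0.46937936, -0.04857779,  1.53358966,  0.02410694,
        1.14103119, -0.08228198]), 'qvel': array([-0.00112422, -0.00112207, -0.00108731, -0.0031012 , -0.00056666,
       -0.00105419, -0.00126102]), 'tau': array([ 5.33060393e-04, -5.11518788e+01, -4.69155551e-02, -2.38390929e+01,
        1.07741368e-02,  4.46335340e-03,  2.13932526e-05]), 'eef_pos': array([ 6.74458115e+02, -4.25891144e-03,  2.30347373e+02]), 'orientation': array([-6.15385271e-04,  7.07096523e-01,  7.07116453e-01, -6.71579276e-04]), 'ft_force': array([ 1.07542581, -0.15831181, -0.45151866]), 'ft_torque': array([-0.00896725, -0.00585   ,  0.00739721]), 'grip_force': 0.0, 'gripper_width': 1.0017200607723058} 18.700000000000003
```

View pics/scene0.png

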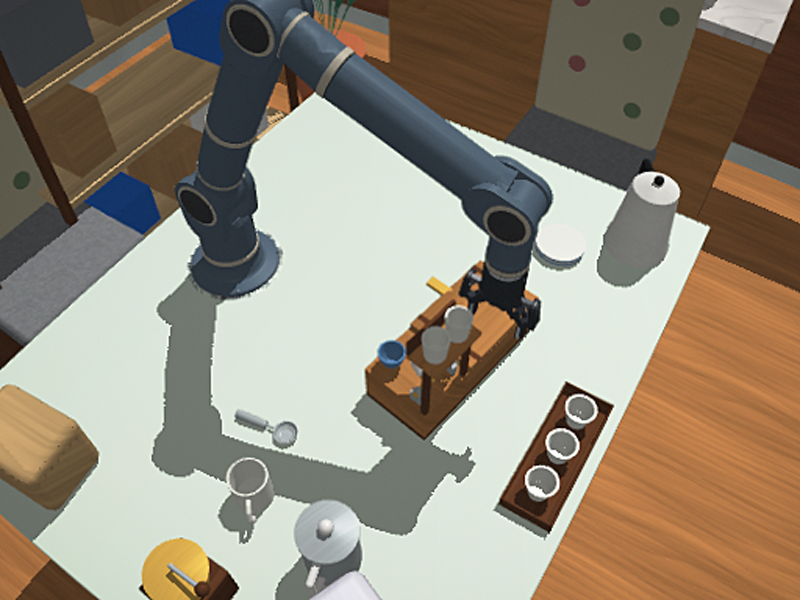

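View pics/side0.png

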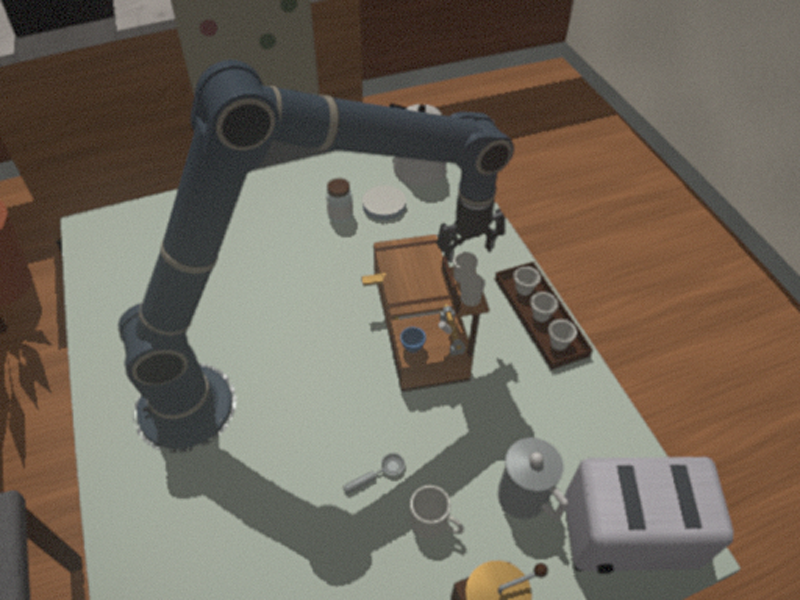

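The scene picture shows the chest at about (440,350) with the yellow tab at (437,286) and the bowl at (391,352). In the side picture the lid is at (410,275), the tab at (373,280) and the chest's front right bottom corner at (403,390). I'll enlarge both.

Run:
```python
import cv2
from bench import *
for n,(x,y) in dict(scene=(226,160),side=(220,140)).items():
    g=grab_frame(n)[y:y+120,x:x+140,::-1]
    cv2.imwrite(f"pics/{n}1.png",cv2.resize(g,(700,600),interpolation=cv2.INTER_CUBIC))
```

```text
(no output)
```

View pics/scene1.png

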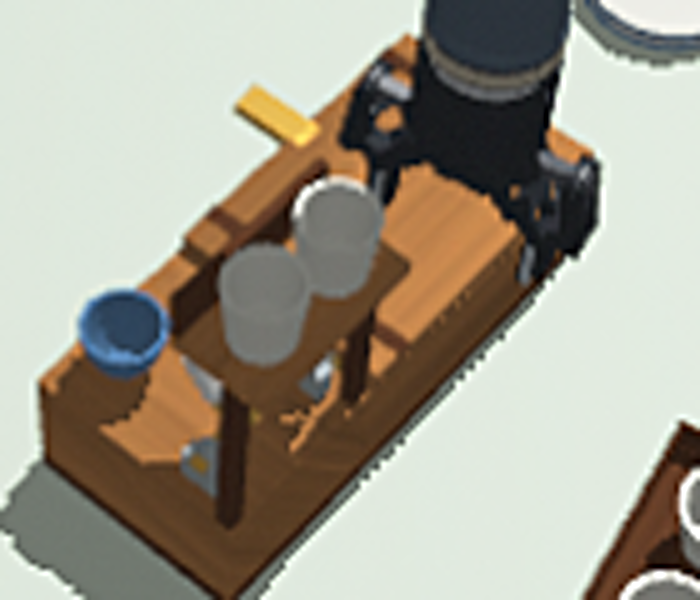

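View pics/side1.png

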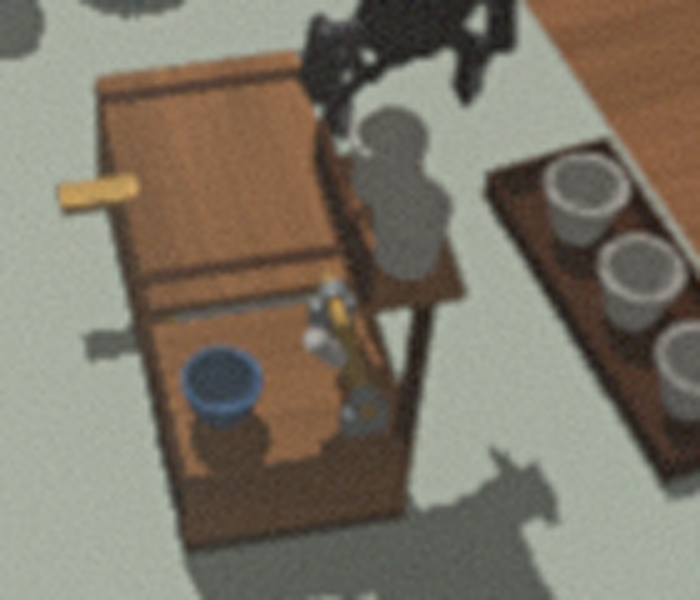

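Scene crop: tab tip corners at (235,105) and (253,85), front right corners at (42,383) and (45,460), lid left front corner at (405,38). Side crop: tab tip at (58,184), chest corners at (182,480), (187,548), (407,513) and (97,78), white bolt handle at about (322,345). Next I fit the chest pose.

```bash
cat > h.py <<'E'
import numpy as np,cv2
from scipy.spatial.transform import Rotation as R
from bench import *
def proj(n,P,ci=None):
    c=ci or camera_info(n); q=c["orientation"]; M=R.from_quat(np.r_[q[1:],q[0]]).as_matrix()
    p=(np.atleast_2d(P)-c["origin"])@M*[1,-1,-1]
    return cv2.projectPoints(p,np.zeros(3),np.zeros(3),c["intrinsics"],c["dist"])[0][:,0]
def w(c,P): # chest->world
    return R.from_euler('z',c[2]).apply(np.atleast_2d(P))+[c[0],c[1],0]
E
python3 - <<'E'
from h import *
from scipy.optimize import least_squares
D={"scene":[(-80,-185,100,42,383),(-80,-185,0,45,460),(80,-185,0,230,600),(-126,55.5,112,235,105),(-126,79.5,112,253,85),(-80,185,112,405,38),(27,-58,295,322,160)],
"side":[(-80,-185,100,182,480),(-80,-185,0,187,548),(80,-185,0,407,513),(-80,185,112,97,78),(-126,79.5,112,58,184),(27,-185,247,365,310)]}
off={"scene":(226,160),"side":(220,140)}
def res(c,per=False):
    o=[]
    for n,d in D.items():
        d=np.array(d,float); o.append(proj(n,w(c,d[:,:3]))-((d[:,3:]+.5)/5-.5+off[n]))
    return np.vstack(o) if per else np.vstack(o).ravel()
s=least_squares(res,[650,0,0],x_scale=[100,100,1],loss='soft_l1')
c=s.x;print(c);print(res(c,True).round(1))
for nm,P in dict(pull=(-110,67.5,106),hinge=(80,67.5,100),grip=(19,-145,167),lip=(27,-121.5,247),bowl=(-45,-121,100)).items(): print(nm,w(c,P).round(1))
for t in(0,4,8): print(t,[((proj(n,w(c,(15.7,-145+t,173)))[0]-off[n]+.5)*5-.5).round(0) for n in off])
E
```

```text
[ 5.81211549e+02  3.57158346e+01 -1.61906717e-01]
[[-0.9 -0.8]
 [-0.3  0.2]
 [ 0.3  1.8]
 [-0.1 -0.7]
 [ 0.9 -0.9]
 [ 0.4 -2.2]
 [ 0.3 -1.5]
 [ 1.9 -0.5]
 [ 0.6  1.7]
 [ 0.5  1.2]
 [-0.3 -0.5]
 [ 0.1  0.1]
 [-0.4  1.6]]
pull [[483.5 120.1 106. ]]
hinge [[671.   89.4 100. ]]
grip [[ 576.6 -110.5  167. ]]
lip [[588.3 -88.5 247. ]]
bowl [[517.3 -76.4 100. ]]
0 [array([201., 361.]), array([323., 343.])]
4 [array([205., 356.]), array([321., 338.])]
8 [array([210., 352.]), array([320., 333.])]
```

>>> move_arm:
  rows:
    - {"travel": [0, 4, 2], "rot": [0, 0, 0.17]}
    - {"travel": [-3, 8, 4], "rot": [0, 0, 0.35]}
    - {"travel": [-7, 10, 4], "rot": [0, 0, 0.53]}
    - {"travel": [-11, 12, 3], "rot": [0, 0, 0.7]}
    - {"travel": [-14, 12, 2], "rot": [0, 0, 0.88]}
    - {"travel": [-17, 12, 1], "rot": [0, 0, 1.06]}
    - {"travel": [-19, 12, 0], "rot": [0, 0, 1.24]}
    - {"travel": [-19.1, 12, 0], "rot": [0, 0, 1.41]}
  grip: 6

```text
t: 1.2
eef_pos: [481.9, 119.9, 230.6]
orientation: [-0.001, 0.077, 0.997, -0.001]
ft_force: [0.6, 0.3, 0.4]
gripper_width: 0.699
grip_force: 0.0
```

>>> move_arm:
  rows:
    - {"travel": [0, 0, 0], "rot": [0, 0, 0]}
    - {"travel": [0, 0, 0], "rot": [0, 0, 0]}

```text
t: 1.45
eef_pos: [484.3, 120.0, 231.4]
orientation: [0.0, 0.082, 0.997, 0.0]
ft_force: [-0.2, -1.2, -0.4]
gripper_width: 0.699
grip_force: 0.0
```

Run:
```python
from h import *
s=observe();c=camera_info("wrist");g=grab_frame("wrist")
print(s["eef_pos"],s["orientation"],s["gripper_width"],c["origin"])
C=[581.2,35.7,-.1619]
P=[(-126,55.5,112),(-126,79.5,112),(-80,79.5,112),(-80,55.5,112),(-80,-50,112),(-80,185,112)]
p=proj("wrist",w(C,P),c);print((p*800/512).round(1))
cv2.imwrite("pics/w0.png",cv2.resize(g[:,:,::-1],(800,600),interpolation=cv2.INTER_CUBIC))
```

```text
[484.34785857 119.98446003 231.4494552 ] [1.43809368e-04 8.16666314e-02 9.96659683e-01 1.29977583e-04] 0.6987675885677028 [404.33195441 133.50951201 374.50481014]
[[372.6 266.6]
 [419.2 266.5]
 [418.3 349.1]
 [374.  349.2]
 [178.4 349.8]
 [614.  348.9]]
```

View pics/w0.png

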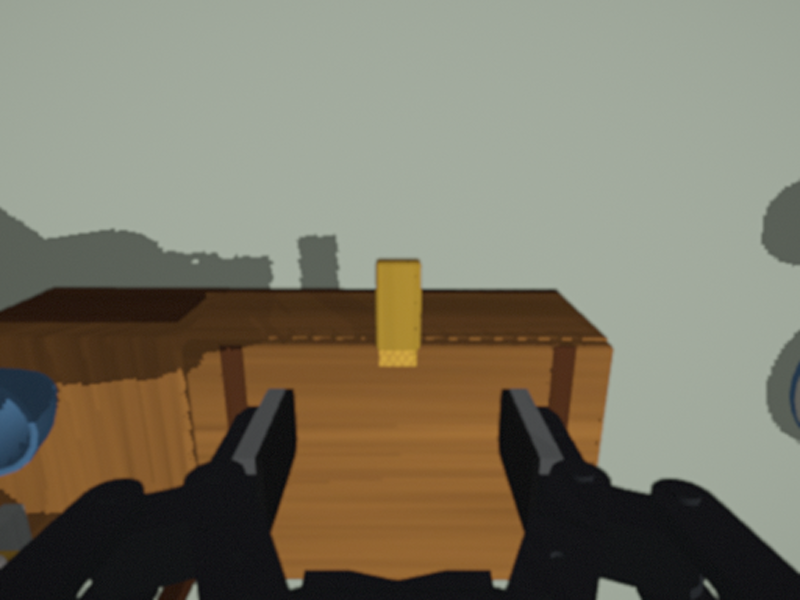

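The wrist view shows the tab tip at (377–421, 261), level in the image, about 2.5 mm nearer the robot than the fit; yaw is right. I'll descend and grip.

>>> move_arm:
  rows:
    - {"travel": [-0.3, 0.1, -4], "rot": [0, 0, 0]}
    - {"travel": [-0.3, 0.1, -8], "rot": [0, 0, 0]}
    - {"travel": [-0.3, 0.1, -12], "rot": [0, 0, 0]}
    - {"travel": [-0.3, 0.1, -14], "rot": [0, 0, 0]}
    - {"travel": [-0.3, 0.1, -14.7], "rot": [0, 0, 0]}
    - {"travel": [-0.3, 0.1, -14.7], "rot": [0, 0, 0]}

```text
t: 2.25
eef_pos: [481.4, 121.2, 84.4]
orientation: [0.0, 0.081, 0.997, 0.0]
ft_force: [-0.1, 0.2, -0.2]
gripper_width: 0.703
grip_force: 0.0
```

>>> move_arm:
  rows:
    - {"travel": [0, 0, 0], "rot": [0, 0, 0]}
    - {"travel": [0, 0, 0], "rot": [0, 0, 0]}
    - {"travel": [0, 0, 0], "rot": [0, 0, 0]}
    - {"travel": [0, 0, 0], "rot": [0, 0, 0]}
    - {"travel": [0, 0, 0], "rot": [0, 0, 0]}
    - {"travel": [0, 0, 0], "rot": [0, 0, 0]}
  grip: 1.5
  force: 30

```text
t: 3.0
eef_pos: [481.6, 120.9, 85.3]
orientation: [0.001, 0.081, 0.997, 0.0]
ft_force: [-1.3, -1.5, 5.9]
gripper_width: 0.277
grip_force: 31.3
```

Run:
```python
from h import *
s=observe();print(s["eef_pos"])
y=-.1619
def p(t):
    return np.array([-190*np.cos(t)+6*np.sin(t),0,190*np.sin(t)+6*np.cos(t)])
for t in np.arange(.11,1.77,.11):
    d=p(t)-p(0); print(round(t,2),(R.from_euler('z',y).apply(d)/10).round(2))
```

```text
[481.60048777 120.93317939  85.31734698]
0.11 [ 0.18 -0.03  2.08]
0.22 [ 0.58 -0.09  4.13]
0.33 [ 1.2  -0.2   6.12]
0.44 [ 2.04 -0.33  8.04]
0.55 [ 3.07 -0.5   9.84]
0.66 [ 4.3  -0.7  11.52]
0.77 [ 5.7  -0.93 13.06]
0.88 [ 7.26 -1.19 14.43]
0.99 [ 8.96 -1.46 15.61]
1.1 [10.77 -1.76 16.61]
1.21 [12.69 -2.07 17.39]
1.32 [14.67 -2.4  17.95]
1.43 [16.71 -2.73 18.3 ]
1.54 [18.77 -3.07 18.41]
1.65 [20.83 -3.4  18.29]
1.76 [22.86 -3.73 17.95]
```

>>> move_arm:
  rows:
    - {"travel": [0.05, 0, 1], "rot": [0, 0, 0]}
    - {"travel": [0.18, -0.03, 2.08], "rot": [0, 0, 0]}
    - {"travel": [0.37, -0.06, 3.1], "rot": [0, 0, 0]}
    - {"travel": [0.58, -0.09, 4.13], "rot": [0, 0, 0]}
    - {"travel": [1.2, -0.2, 6.12], "rot": [0, 0, 0]}
    - {"travel": [2.04, -0.33, 8.04], "rot": [0, 0, 0]}
    - {"travel": [3.07, -0.5, 9.84], "rot": [0, 0, 0]}
    - {"travel": [4.3, -0.7, 11.52], "rot": [0, 0, 0]}

```text
t: 4.0
eef_pos: [522.1, 114.0, 199.8]
orientation: [-0.002, 0.08, 0.997, -0.0]
ft_force: [0.1, 0.4, -6.1]
gripper_width: 0.269
grip_force: 30.6
```

>>> move_arm:
  rows:
    - {"travel": [1.4, -0.23, 1.54], "rot": [0, 0, 0]}
    - {"travel": [2.96, -0.49, 2.91], "rot": [0, 0, 0]}
    - {"travel": [4.66, -0.76, 4.09], "rot": [0, 0, 0]}
    - {"travel": [6.47, -1.06, 5.09], "rot": [0, 0, 0]}
    - {"travel": [8.39, -1.37, 5.87], "rot": [0, 0, 0]}
    - {"travel": [10.37, -1.7, 6.43], "rot": [0, 0, 0]}
    - {"travel": [12.41, -2.03, 6.78], "rot": [0, 0, 0]}
    - {"travel": [14.47, -2.37, 6.89], "rot": [0, 0, 0]}

```text
t: 5.0
eef_pos: [667.7, 89.5, 270.0]
orientation: [-0.002, 0.08, 0.997, -0.001]
ft_force: [-2.2, -2.0, 1.9]
gripper_width: 0.279
grip_force: 36.3
```

>>> move_arm:
  rows:
    - {"travel": [1, -0.16, 0], "rot": [0, 0, 0]}
    - {"travel": [2.06, -0.33, -0.1], "rot": [0, 0, 0]}
    - {"travel": [3, -0.5, -0.23], "rot": [0, 0, 0]}
    - {"travel": [3.6, -0.6, -0.35], "rot": [0, 0, 0]}
    - {"travel": [3.6, -0.6, -0.35], "rot": [0, 0, 0]}
    - {"travel": [3.6, -0.6, -0.35], "rot": [0, 0, 0]}

```text
t: 5.75
eef_pos: [705.1, 83.2, 266.4]
orientation: [0.001, 0.081, 0.997, -0.001]
ft_force: [0.5, -4.4, 5.3]
gripper_width: 0.274
grip_force: 38.5
```

>>> move_arm:
  rows:
    - {"travel": [0, 0, 0], "rot": [0, 0, 0]}
    - {"travel": [0, 0, 0], "rot": [0, 0, 0]}
    - {"travel": [0, 0, 0], "rot": [0, 0, 0]}
    - {"travel": [0, 0, 0], "rot": [0, 0, 0]}
    - {"travel": [0, 0, 2], "rot": [0, 0, 0]}
    - {"travel": [0, 0, 5], "rot": [0, 0, 0]}
    - {"travel": [0, 0, 9], "rot": [0, 0, 0]}
    - {"travel": [0, 0, 9], "rot": [0, 0, 0]}
  grip: 5.5

```text
t: 6.75
eef_pos: [706.1, 85.0, 359.3]
orientation: [0.004, 0.08, 0.997, 0.001]
ft_force: [-0.1, 0.0, 0.3]
gripper_width: 0.646
grip_force: 0.0
```

>>> move_arm:
  rows:
    - {"travel": [-5, 0, 0], "rot": [0, 0, 0]}
    - {"travel": [-11, 0, 0], "rot": [0, 0, 0]}
    - {"travel": [-16, 0, 0], "rot": [0, 0, 0]}
    - {"travel": [-20, 0, 0], "rot": [-0.02, -0.13, 0]}
    - {"travel": [-21, 0, 0], "rot": [-0.05, -0.3, 0]}
    - {"travel": [-21, -2, 0], "rot": [-0.075, -0.46, 0]}
    - {"travel": [-21, -4, 0], "rot": [-0.1, -0.62, 0]}
    - {"travel": [-21, -6, 0], "rot": [-0.112, -0.689, 0]}

```text
t: 7.75
eef_pos: [492.5, 24.0, 353.3]
orientation: [0.341, 0.074, 0.937, -0.028]
ft_force: [0.8, -0.9, -1.3]
gripper_width: 0.648
grip_force: 0.0
```

Run:
```python
from h import *
s=observe();print(s["eef_pos"],s["orientation"],s["joints"].round(2),s["gripper_width"])
C=[579.1,36.8,-.1619]
for n,(x,y) in dict(scene=(226,130),side=(220,130)).items():
    g=grab_frame(n)[y:y+150,x:x+140,::-1]
    cv2.imwrite(f"pics/{n}2.png",cv2.resize(g,(560,600),interpolation=cv2.INTER_CUBIC))
for n in("scene","side"):
  for t in(0,5,10): print(n,t,((proj(n,w(C,[(19,-145+t,167),(11.6,-145+t,177.6)]))+.5-dict(scene=(226,130),side=(220,130))[n])*4-.5).round(0).tolist())
z=np.array([np.sin(.698),0,-np.cos(.698)])
for t in(0,5,10): print(t,w(C,np.array([19,-145+t,167])+15.7*z).round(1), "standoff 80",w(C,np.array([19,-145+t,167])-64*z).round(1))
cv2.imwrite("pics/2.png",np.hstack([cv2.imread(f"pics/{n}2.png")[:,:400] if n=="x" else cv2.resize(cv2.imread(f"pics/{n}2.png"),(400,428)) for n in("scene","side")]))
```

```text
[492.47134779  23.95546874 353.30258675] [ 0.34126989  0.07447689  0.93658707 -0.02815506] [ 0.13 -0.22 -0.37  2.2   0.38  0.52  0.89] 0.6476514030595873
scene 0 [[162.0, 413.0], [155.0, 399.0]]
scene 5 [[167.0, 409.0], [159.0, 395.0]]
scene 10 [[171.0, 404.0], [164.0, 391.0]]
side 0 [[259.0, 318.0], [251.0, 311.0]]
side 5 [[257.0, 313.0], [249.0, 306.0]]
side 10 [[256.0, 308.0], [248.0, 302.0]]
0 [[ 584.4 -111.   155. ]] standoff 80 [[ 533.9 -102.7  216. ]]
5 [[ 585.2 -106.1  155. ]] standoff 80 [[534.7 -97.8 216. ]]
10 [[ 586.  -101.1  155. ]] standoff 80 [[535.5 -92.9 216. ]]
```

View pics/side2.png

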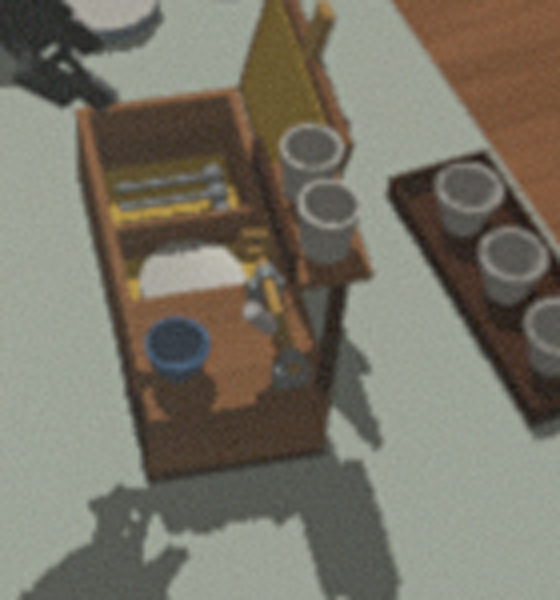

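The side view shows the lid leaning back open, the cups, bowl and saucers in place, and the white handle at (260,315), so bolt travel is about 0–3 mm. I'll go to a standoff in front of the handle.

>>> move_arm:
  rows:
    - {"travel": [0, -3, -2], "rot": [0, 0, 0]}
    - {"travel": [0, -7, -5], "rot": [0, 0, 0]}
    - {"travel": [0, -10, -8], "rot": [0, 0, 0]}
    - {"travel": [1, -12.5, -11], "rot": [0, 0, 0]}
    - {"travel": [3, -12.7, -13], "rot": [0, 0, 0]}
    - {"travel": [4, -12.7, -13.7], "rot": [0, 0, 0]}
    - {"travel": [4, -12.7, -13.7], "rot": [0, 0, 0]}
    - {"travel": [4, -12.7, -13.7], "rot": [0, 0, 0]}

```text
t: 8.85
eef_pos: [523.1, -103.0, 243.2]
orientation: [0.347, 0.08, 0.934, -0.029]
ft_force: [0.3, -0.1, 0.8]
gripper_width: 0.644
grip_force: 0.0
```

Run:
```python
from h import *
s=observe();c=camera_info("wrist");g=grab_frame("wrist")
q=s["orientation"];print(s["eef_pos"],R.from_quat(np.r_[q[1:],q[0]]).as_matrix().round(3).tolist(),s["joints"].round(2))
C=[579.1,36.8,-.1619]
for t in(0,5): print((proj("wrist",w(C,[(19,-145+t,167),(11.6,-145+t,177.6),(27,-58,247),(27,-185,247)]),c)*800/512).round(0).tolist())
cv2.imwrite("pics/w1.png",cv2.resize(g[:,:,::-1],(800,600),interpolation=cv2.INTER_CUBIC))
```

```text
[ 523.12459818 -102.98203445  243.22035461] [[-0.747, 0.169, 0.643], [0.129, 0.986, -0.109], [-0.652, 0.002, -0.758]] [-0.99 -0.15  1.03  2.38  0.98  0.22  0.57]
[[401.0, 291.0], [401.0, 302.0], [620.0, 469.0], [303.0, 470.0]]
[[412.0, 291.0], [412.0, 302.0], [620.0, 469.0], [303.0, 470.0]]
```

View pics/w1.png

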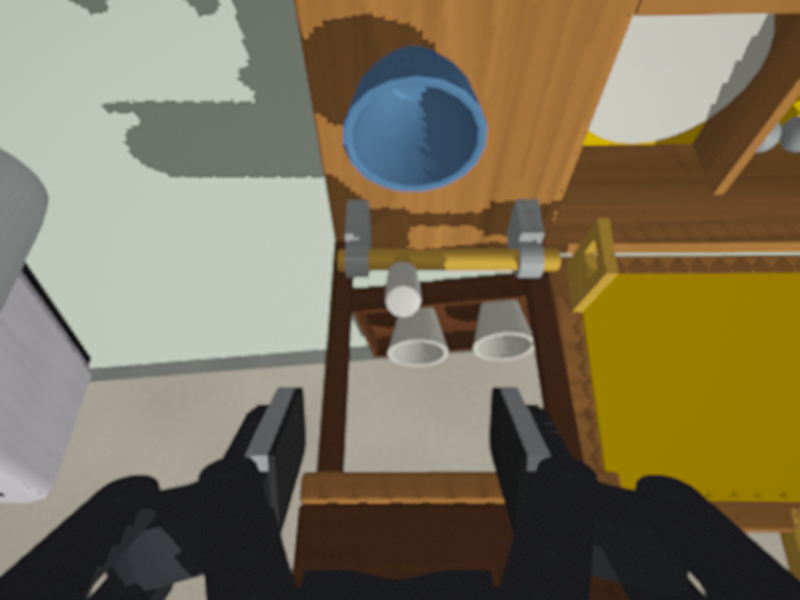

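The wrist view shows the handle end at (403,302), within a millimetre of the prediction for about 1 mm travel, and the keeper in line at (592,255). The pose is limited by joint 6, so I'll ease the lean a little and advance.

>>> move_arm:
  rows:
    - {"travel": [0, 0, 0], "rot": [0.008, 0.05, 0]}
    - {"travel": [1, 0, -0.5], "rot": [0.008, 0.05, 0]}
    - {"travel": [1, 0, -0.5], "rot": [0.008, 0.05, 0]}

```text
t: 9.28
eef_pos: [532.8, -102.2, 238.6]
orientation: [0.323, 0.08, 0.943, -0.027]
ft_force: [0.3, 0.4, 0.3]
gripper_width: 0.645
grip_force: 0.0
```

Run:
```python
from bench import *
s=observe();print(s["eef_pos"],s["orientation"],s["joints"].round(2))
```

```text
[ 532.82999853 -102.16223247  238.6068121 ] [ 0.32302048  0.07973803  0.94264531 -0.02682212] [-1.19 -0.14  1.23  2.34  0.79  0.26  0.78]
```

>>> move_arm:
  rows:
    - {"travel": [0.3, -0.1, -1.3], "rot": [0, 0, 0]}
    - {"travel": [1, -0.2, -2.4], "rot": [0, 0, 0]}
    - {"travel": [1.8, -0.4, -3.6], "rot": [0, 0, 0]}
    - {"travel": [1.8, -0.4, -3.6], "rot": [0, 0, 0]}

```text
t: 9.78
eef_pos: [529.7, -100.4, 226.6]
orientation: [0.321, 0.082, 0.943, -0.029]
ft_force: [0.3, -0.6, 0.1]
gripper_width: 0.645
grip_force: 0.0
```

Run:
```python
from bench import *
s=observe();print(s["eef_pos"],s["orientation"],s["joints"].round(2))
```

```text
[ 529.71598653 -100.39846063  226.61674371] [ 0.32089637  0.08158882  0.94314208 -0.02918567] [-1.22 -0.1   1.29  2.35  0.75  0.21  0.8 ]
```

The arm is at the joint 3 and 6 limits. I'll identify the kinematics from the recorded states to find a reachable branch.

```bash
cat > kin.py <<'E'
from h import *
from scipy.optimize import least_squares
def rot(a,t): return R.from_euler(a,t)
def fk(q,p):
    h,L1,e1,L2,e2,w1,Lt=p[:7]
    r=rot('z',q[0])*rot('y',q[1]); x=np.array([0,0,h])
    r=r*rot('z',q[2]); x=x+r.apply([e1,0,L1])
    r=r*rot('y',q[3]); x=x+r.apply([e2,0,0])
    r=r*rot('z',q[4]); x=x+r.apply([0,0,L2])
    r=r*rot('y',q[5]); x=x+r.apply([w1,0,0])
    r=r*rot('z',q[6]); x=x+r.apply([0,0,Lt])
    return x,r
S=[([-0.02889323,0.46937936,-0.04857779,1.53358966,0.02410694,1.14103119,-0.08228198],[674.458,0,230.347],[-6.15e-4,.7070965,.7071165,-6.7e-4]),
([.13,-.22,-.37,2.2,.38,.52,.89],[492.47,23.96,353.3],[.34127,.07448,.93659,-.02816]),
([-.99,-.15,1.03,2.38,.98,.22,.57],[523.12,-102.98,243.2],[.347,.08,.934,-.029]),
([-1.19,-.14,1.23,2.34,.79,.26,.78],[532.83,-102.16,238.6],[.32302,.07974,.94265,-.02682]),
([-1.22,-.1,1.29,2.35,.75,.21,.8],[529.7,-100.4,226.6],[.3209,.0816,.94314,-.0292])]
E
python3 - <<'E'
from kin import *
qs=lambda q:R.from_quat(np.r_[q[1:],q[0]])
def res(p): return np.concatenate([fk(q,p)[0]-x for q,x,_ in S])
best=min((least_squares(res,p0) for p0 in([340,400,0,400,0,0,300],[300,300,50,340,-50,70,300],[330,400,-50,400,50,0,300])),key=lambda s:s.cost)
print(best.x.round(1),best.fun.round(1))
for q,x,o in S: print(((fk(q,best.x)[1].inv()*qs(o)).as_rotvec()).round(3))
E
```

```text
[ 337.7 1195.4 -905.2  547.    21.9 -450.7 1321.6] [ -5.9 -26.   11.4  25.1 -41.4 -55.3 -32.  -20.6 -12.9  -4.8  41.4  12.3
  19.6  18.3  44.6]
[ 0.    -0.     1.571]
[ 0.162 -0.15  -1.329]
[ 0.164 -0.166 -1.292]
[ 0.152 -0.158 -1.303]
[ 0.169 -0.159 -1.283]
```

```bash
python3 - <<'E'
from kin import *
import itertools
qs=lambda q:R.from_quat(np.r_[q[1:],q[0]])
for sg in itertools.product([1,-1],repeat=6):
    s=np.r_[1,sg]
    for off in (0,np.pi):
      Rs=[fk(s*np.array(q)+[0,0,0,0,0,off,0],[0]*7)[1].inv()*qs(o) for q,_,o in S]
      e=max((Rs[0].inv()*r).magnitude() for r in Rs)
      if e<.1:
        def res(p): return np.concatenate([fk(s*np.array(q)+[0,0,0,0,0,off,0],p)[0]-x for q,x,_ in S])
        b=least_squares(res,[340,400,0,400,0,0,300]); print(s,off,e,b.x.round(1),abs(b.fun).max().round(1),Rs[0].as_rotvec())
E
python3 - <<'E'
from kin import *
import itertools
qs=lambda q:R.from_quat(np.r_[q[1:],q[0]])
o=[]
for sg in itertools.product([1,-1],repeat=6):
    s=np.r_[1,sg]
    Rs=[fk(s*np.array(q),[0]*7)[1].inv()*qs(x) for q,_,x in S]
    m=R.concatenate(Rs).mean(); E=[(m.inv()*r).magnitude() for r in Rs]
    o.append((max(E),s,np.round(E,2)))
o.sort(key=lambda a:a[0])
for a in o[:4]: print(a)
import bench;s=observe();print(s["joints"],s["orientation"],s["eef_pos"])
E
```

```text
(0.4686909010731867, array([ 1,  1,  1,  1, -1,  1, -1]), array([0.19, 0.47, 0.2 , 0.22, 0.21]))
(0.8206888731522107, array([ 1, -1,  1,  1, -1,  1, -1]), array([0.82, 0.63, 0.15, 0.16, 0.18]))
(0.9327704564061873, array([ 1,  1,  1, -1,  1, -1, -1]), array([0.93, 0.46, 0.51, 0.19, 0.22]))
(0.9914645966128997, array([ 1,  1,  1,  1,  1,  1, -1]), array([0.99, 0.04, 0.59, 0.18, 0.12]))
[-1.22010904 -0.09946658  1.28523001  2.35484515  0.75443304  0.21199271
  0.80075112] [ 0.32089637  0.08158882  0.94314208 -0.02918567] [ 529.71598653 -100.39846063  226.61674371]
```

>>> move_arm:
  rows:
    - {"travel": [-0.3, 0, 0], "rot": [0.024, 0.145, 0]}
    - {"travel": [-0.3, 0, 0], "rot": [0.048, 0.29, 0]}
    - {"travel": [-0.3, 0, 0], "rot": [0.07, 0.43, 0]}
    - {"travel": [-0.3, 0, 0], "rot": [0.07, 0.43, 0]}

```text
t: 10.28
eef_pos: [525.3, -100.7, 226.4]
orientation: [0.116, 0.085, 0.989, -0.018]
ft_force: [-0.5, 0.1, 1.0]
gripper_width: 0.647
grip_force: 0.0
```

Run:
```python
from bench import *
s=observe();print(s["eef_pos"],s["orientation"],s["joints"])
```

```text
[ 525.34052879 -100.73446471  226.43487002] [ 0.11636139  0.08504195  0.98938913 -0.01835844] [-0.83668207  0.20519605  1.07764748  2.07200171 -0.25587825  0.74807545
  1.77848767]
```

>>> move_arm:
  rows:
    - {"travel": [0, 0, -3], "rot": [0, 0, 0]}
    - {"travel": [0, 0, -5.5], "rot": [0, 0, 0]}
    - {"travel": [1.3, -0.2, -6.2], "rot": [-0.015, -0.09, 0]}
    - {"travel": [2.6, -0.4, -6.4], "rot": [-0.033, -0.2, 0]}
    - {"travel": [4.2, -0.7, -6.7], "rot": [-0.05, -0.3, 0]}
    - {"travel": [4.2, -0.7, -6.7], "rot": [-0.05, -0.3, 0]}
    - {"travel": [4.2, -0.7, -6.7], "rot": [-0.05, -0.3, 0]}

```text
t: 11.15
eef_pos: [567.4, -110.2, 159.6]
orientation: [0.267, 0.086, 0.959, -0.031]
ft_force: [0.9, 0.7, 0.9]
gripper_width: 0.646
grip_force: 0.0
```

Run:
```python
from bench import *
s=observe();print(s["eef_pos"],s["orientation"],s["joints"].round(2))
```

```text
[ 567.39562215 -110.19199108  159.64654136] [ 0.26728993  0.08618731  0.95923791 -0.03147193] [-0.62  0.28  0.84  2.26 -0.9   0.22  2.37]
```

>>> move_arm:
  rows:
    - {"travel": [0.7, 0.05, -0.3], "rot": [-0.003, -0.015, 0]}
    - {"travel": [1.3, 0.1, -0.6], "rot": [-0.005, -0.03, 0]}
    - {"travel": [1.3, 0.1, -0.6], "rot": [-0.005, -0.03, 0]}

```text
t: 11.52
eef_pos: [582.7, -109.2, 160.1]
orientation: [0.278, 0.087, 0.956, -0.032]
ft_force: [0.7, 0.4, 0.6]
gripper_width: 0.644
grip_force: 0.0
```

Run:
```python
from h import *
s=observe();c=camera_info("wrist");g=grab_frame("wrist")
q=s["orientation"];T=R.from_quat(np.r_[q[1:],q[0]]).as_matrix()
C=[579.1,36.8,-.1619]
ic=R.from_euler('z',.1619)
print(ic.apply(s["eef_pos"]-[C[0],C[1],0]),ic.apply(s["eef_pos"]-18.7*T[:,2]-[C[0],C[1],0]),ic.apply(T.T).round(3).tolist(),s["joints"].round(2))
cv2.imwrite("pics/w2.png",cv2.resize(g[:,:,::-1],(640,480),interpolation=cv2.INTER_CUBIC))
```

```text
[  27.06965916 -143.49771857  160.07553897] [  17.02007988 -143.06306762  175.83964488] [[-0.843, 0.012, -0.538], [0.023, 1.0, -0.013], [0.537, -0.023, -0.843]] [-0.62  0.3   0.84  2.25 -1.04  0.21  2.49]
```

View pics/w2.png

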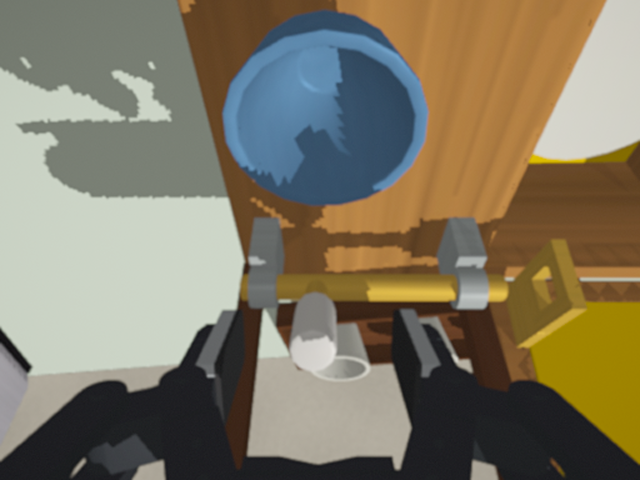

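The wrist view shows the handle at (315,340) between the open fingers. The grasp is about 8 mm high on it, so I'll lower a little with slightly less lean.

>>> move_arm:
  rows:
    - {"travel": [0, 0, -0.1], "rot": [0.006, 0.04, 0]}
    - {"travel": [-0.1, 0, -0.6], "rot": [0.006, 0.04, 0]}
    - {"travel": [-0.1, 0, -0.6], "rot": [0.006, 0.04, 0]}

```text
t: 11.95
eef_pos: [580.0, -109.1, 152.8]
orientation: [0.258, 0.086, 0.962, -0.031]
ft_force: [-0.8, -0.6, -0.0]
gripper_width: 0.645
grip_force: 0.0
```

```bash
cat > st.py <<'E'
from h import *
s=observe();q=s["orientation"];T=R.from_quat(np.r_[q[1:],q[0]]).as_matrix()
ic=R.from_euler('z',.1619);C=[579.1,36.8,0]
print(ic.apply(s["eef_pos"]-C).round(1),ic.apply(s["eef_pos"]-18.7*T[:,2]-C).round(1),ic.apply(T.T)[2].round(3),s["joints"].round(2),s["ft_force"].round(1),s["gripper_width"],s["grip_force"])
E
python3 st.py
```

```text
[  24.4 -143.8  152.8] [  15.  -143.4  168.9] [ 0.501 -0.024 -0.865] [-0.65  0.33  0.89  2.23 -0.98  0.27  2.43] [-0.8 -0.6 -0. ] 0.6448769628298107 0.0
```

>>> move_arm:
  rows:
    - {"travel": [0, 0, 0], "rot": [0, 0, 0]}
    - {"travel": [0, 0, 0], "rot": [0, 0, 0]}
    - {"travel": [0, 0, 0], "rot": [0, 0, 0]}
    - {"travel": [0, 0, 0], "rot": [0, 0, 0]}
    - {"travel": [0, 0, 0], "rot": [0, 0, 0]}
    - {"travel": [0, 0, 0], "rot": [0, 0, 0]}
  grip: 0.6
  force: 30

```text
t: 12.7
eef_pos: [580.5, -109.7, 153.5]
orientation: [0.258, 0.087, 0.962, -0.031]
ft_force: [-5.4, -0.0, 5.8]
gripper_width: 0.176
grip_force: 29.6
```

>>> move_arm:
  rows:
    - {"travel": [0.08, 0.49, 0], "rot": [0, 0, 0]}
    - {"travel": [0.16, 0.99, 0], "rot": [0, 0, 0]}
    - {"travel": [0.24, 1.48, 0], "rot": [0, 0, 0]}
    - {"travel": [0.24, 1.48, 0], "rot": [0, 0, 0]}

```text
t: 13.2
eef_pos: [583.1, -93.9, 153.5]
orientation: [0.258, 0.086, 0.962, -0.031]
ft_force: [-6.1, -0.0, 6.9]
gripper_width: 0.175
grip_force: 29.6
```

```bash
python3 st.py
```

```text
[  25.1 -128.4  153.5] [  15.7 -127.9  169.6] [ 0.502 -0.024 -0.865] [-0.71  0.34  0.92  2.23 -0.97  0.27  2.39] [-6.1 -0.   6.9] 0.1749715259625819 29.602648615837097
```

>>> move_arm:
  rows:
    - {"travel": [0.08, 0.49, 0], "rot": [0, 0, 0]}
    - {"travel": [0.16, 0.99, 0], "rot": [0, 0, 0]}
    - {"travel": [0.24, 1.48, 0], "rot": [0, 0, 0]}
    - {"travel": [0.32, 1.97, 0], "rot": [0, 0, 0]}
    - {"travel": [0.4, 2.42, 0], "rot": [0, 0, 0]}
    - {"travel": [0.44, 2.67, 0], "rot": [0, 0, 0]}
    - {"travel": [0.44, 2.67, 0], "rot": [0, 0, 0]}

```text
t: 14.08
eef_pos: [587.7, -67.2, 153.5]
orientation: [0.258, 0.086, 0.962, -0.031]
ft_force: [-4.9, -1.3, 5.8]
gripper_width: 0.178
grip_force: 29.6
```

```bash
python3 st.py
```

```text
[  25.2 -101.3  153.5] [  15.8 -100.8  169.7] [ 0.502 -0.024 -0.865] [-0.8   0.36  0.97  2.23 -0.95  0.27  2.32] [-4.9 -1.3  5.8] 0.17803346087380884 29.564957320690155
```

Now I nudge onto the end stop, watching the force.

>>> move_arm:
  rows:
    - {"travel": [0.03, 0.2, 0], "rot": [0, 0, 0]}
    - {"travel": [0.06, 0.4, 0], "rot": [0, 0, 0]}
    - {"travel": [0.06, 0.4, 0], "rot": [0, 0, 0]}
    - {"travel": [0.06, 0.4, 0], "rot": [0, 0, 0]}

```text
t: 14.58
eef_pos: [587.6, -67.2, 153.6]
orientation: [0.259, 0.088, 0.961, -0.034]
ft_force: [-3.5, -7.3, 1.8]
gripper_width: 0.175
grip_force: 30.5
```

>>> move_arm:
  rows:
    - {"travel": [0.05, 0.3, 0], "rot": [0, 0, 0]}
    - {"travel": [0.05, 0.3, 0], "rot": [0, 0, 0]}
    - {"travel": [0.05, 0.3, 0], "rot": [0, 0, 0]}

```text
t: 14.95
eef_pos: [587.7, -67.1, 153.7]
orientation: [0.259, 0.09, 0.961, -0.036]
ft_force: [-2.9, -13.5, -0.8]
gripper_width: 0.173
grip_force: 31.6
```

>>> move_arm:
  rows:
    - {"travel": [-0.1, -0.6, 0], "rot": [0, 0, 0]}
    - {"travel": [-0.1, -0.6, 0], "rot": [0, 0, 0]}

```text
t: 15.2
eef_pos: [587.6, -67.2, 153.5]
orientation: [0.258, 0.087, 0.962, -0.032]
ft_force: [-3.9, -1.5, 4.8]
gripper_width: 0.178
grip_force: 29.7
```

>>> move_arm:
  rows:
    - {"travel": [0, 0, 0], "rot": [0, 0, 0]}
    - {"travel": [0, 0, 0], "rot": [0, 0, 0]}
    - {"travel": [0, 0, 0], "rot": [0, 0, 0]}
    - {"travel": [0, 0, 0], "rot": [0, 0, 0]}
  grip: 5

```text
t: 15.7
eef_pos: [587.6, -66.6, 153.3]
orientation: [0.258, 0.086, 0.962, -0.031]
ft_force: [0.7, 0.5, -0.8]
gripper_width: 0.583
grip_force: 0.0
```

>>> move_arm:
  rows:
    - {"travel": [-1.2, 0.2, 0.7], "rot": [0.008, 0.05, 0]}
    - {"travel": [-2.4, 0.4, 1], "rot": [0.024, 0.15, 0]}
    - {"travel": [-3.6, 0.6, 1.5], "rot": [0.04, 0.25, 0]}
    - {"travel": [-5, 0.8, 3], "rot": [0.05, 0.3, 0]}
    - {"travel": [-5.5, 0.9, 6], "rot": [0.05, 0.3, 0]}
    - {"travel": [-6, 1, 11], "rot": [0.05, 0.3, 0]}
    - {"travel": [-6, 1, 16], "rot": [0.05, 0.3, 0]}
    - {"travel": [-6, 1, 16], "rot": [0.05, 0.3, 0]}

```text
t: 16.7
eef_pos: [529.9, -57.4, 317.1]
orientation: [0.113, 0.087, 0.99, -0.017]
ft_force: [0.3, 0.0, 0.1]
gripper_width: 0.591
grip_force: 0.0
```

```bash
python3 st.py
python3 - <<'E'
from h import *
for n,(x,y) in dict(scene=(226,130),side=(220,130)).items():
    g=grab_frame(n)[y:y+150,x:x+140,::-1]
    cv2.imwrite(f"pics/{n}3.png",cv2.resize(g,(400,430),interpolation=cv2.INTER_CUBIC))
cv2.imwrite("pics/3.png",np.hstack([cv2.imread(f"pics/{n}3.png") for n in("scene","side")]))
E
```

```text
[ -33.4 -100.9  317.1] [ -37.6 -100.6  335.3] [ 0.227 -0.016 -0.974] [-1.2   0.04  1.27  1.95 -0.    0.96  1.46] [0.3 0.  0.1] 0.5906429567661823 0.0
```

View pics/3.png

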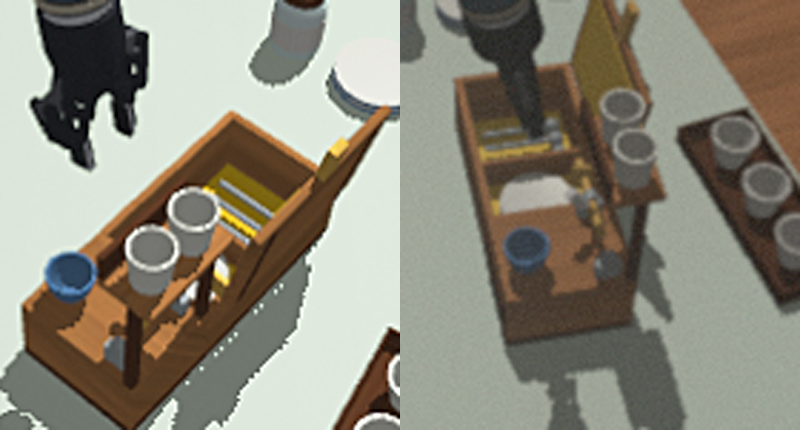

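The lid leans back open, the handle at about (580,205) has moved over to the lid-side bracket, and the cups and bowl are undisturbed. The arm is clear of everything.

```bash
python3 -c "from bench import *; print(job_done())"
```

```text
the job is handed in; nothing more can be done
None
```

The lid is up on its stop and the bolt was then slid through the keeper until it stopped against its end stop; the last picture shows the lid still up and the cups and bowl undisturbed, and I handed the job in at about 17 s of the 59 s allowed.

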